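Find the filled sensor housing by weight and present it to the code reader

ROBOT

A 6-joint arm with a two-finger parallel gripper is mounted at the origin on the work surface. World frame = base frame: x ahead of the robot, y to its left, z up, the work surface at z = 0. Lengths are in m, angles in rad, forces in N, time in s.
With the tool pointing down it reaches from about 0.275 to 0.825 m from the base axis. Payload 5.2 kg.
Tool frame: the origin (TCP) lies on the centre line of the jaws, within the pads' length; the fingertips stand 14 mm ahead of it and the grasp point (between the pads) lies 5 mm behind it (robot.tcp_to_tips is the distance from the TCP to the fingertips, in m); z points along the fingers, y is the line along which they close (so a half turn about z gives the same grasp; the last joint's range is limited). The gripper opens to 93 mm and grips with 3 to 60 N. Pads are 15 mm wide; open, the fingers measure 128 mm over their backs; the gripper's body (75 mm by 188 mm) begins 65 mm behind the grasp point.
Start: joints at [-1.547, 0.259, 1.535, -0, 1.348, -0.203], TCP at [0.124, -0.536, 0.233] pointing down, gripper open.
Joint ranges: [-3.14, 3.14], [-0.91, 2.08], [0.19, 2.58], [-1.22, 4.36], [0.22, 2.71], [-3.12, 3.12]. Speed limits (rad/s): [2.57, 2.57, 3.14, 3.14, 3.14, 3.14].

INTERFACE

Orientations are given as [roll, pitch, yaw] about the fixed x, y, z axes, in that order (R = Rz(yaw) Ry(pitch) Rx(roll)).
In Python, from rig import robot gives the robot as it stands.
- The arm moves only by the tool arm_command, never from a script. Its argument "moves" is a list of rows, each a list of 3 entries, a list of its own where there are three numbers: the shift along the tool's x, y, z each as a share of 500 mm, from -1 to 1, then the turn, a rotation vector about the tool's x, y, z each as a share of pi/2 rad, from -1 to 1, then the finger opening in mm, from 0 to 93. In form: [[[x, y, z], [rx, ry, rz], claw], ...]. A call has 1 to 12 rows; each row is the pose to reach, as a shift and turn from the pose commanded when the call began, along the tool's axes at that moment; what a row does not reach only later rows make up. A row lasts 1/12 s, in which the tool goes at most 41.7 mm and 7.16 degrees, less where a joint would pass 70% of its speed; a pose out of reach is approached as far as the arm can. A call with a number of a shift or a turn outside -1 to 1 is refused whole. A call with a gripper value outside its range is refused whole. The fingers move at their own pace and stop on an object; "newtons" is the grip in N (left out, the last holds). Time passes only in rows, so rows that repeat a pose let the fingers close. It gives the time, the measured TCP pose, the force, the opening and the grip force at its end, in the units of the state.
- robot.get_state(): the state, without advancing time (a new reading comes with each control period).
- robot.camera(name): name is "scene" or "top" or "wrist"; returns a dict with "frame" (400x640x3 uint8, red, green, blue), "camera_matrix" (3x3 intrinsics, pixels), "pose" (4x4, takes a point from camera to world coordinates). Camera axes: x right, y up, looking along -z (the intrinsics and any distortion apply to the point x, -y, -z); pixel columns grow to the right and rows downward; lengths in m; the calibration is good to about 2 mm. The wrist camera is an equidistant fisheye: a pixel r from the principal point sees the ray r / f radians off the axis. A picture is of the moment at which its call begins. There is no depth.
- robot.close_job(): hands the job in; it is judged then, once.
The state is a dict: "t": time; "joint_positions": joint angles; "joint_vel": joint speeds; "effort": joint torques, N m; "ee_pos": TCP position; "eef_rot": TCP orientation; "wrist_force": force on the tool from outside, world axes, zero at the start; "ft_torque": the same for the moment, N m; "width": finger opening in m; "grip_force": force on a finger pad.
Only numpy, scipy, OpenCV 4.12 (cv2) and the standard library are available. Lean on these libraries where they do the work, as an engineer would, in place of code of your own. Each camera call takes 0.05 s, during which the arm holds its last target. There are 200 camera calls.

TASK

Of the two identical-looking aluminium sensor housings in the blue tray, one is already filled with potting compound and the other is still empty; only their weight tells them apart. Set the empty, lighter one gently and fully home, upright, in the pocket of the aluminium dispensing pallet and let go of it, then finish holding the filled, heavier one still and level, centred over the upward-looking code reader with its underside about 50 mm above the glass. The program ends while holding it there; do not touch the reader, and leave everything else where it is.

Things in the scene. Friction and masses are not known exactly. Their poses are not given: they have to be found in the camera images.
- housing_a: First closed aluminium housing 84 (x) x 50 (y) x 54 (z) mm, upright in the tray; origin: centre of its underside, z up, x towards a round brass connector on one end (14 mm across, 14 mm long, axis 32 mm up). Flat sides 50 mm apart; port and screw heads up to 2.5 mm above the lid. Looks like the other one. Which is filled differs each time; weights vary by batch, 120 to 500 g, the filled one at least 140 g heavier.
- housing_b: Second closed aluminium housing 84 (x) x 50 (y) x 54 (z) mm, upright in the tray; origin: centre of its underside, z up, x towards a round brass connector on one end (14 mm across, 14 mm long, axis 32 mm up). Flat sides 50 mm apart; port and screw heads up to 2.5 mm above the lid. Looks like the other one. What is inside (cured block or bare board carrier) has 1.5 to 3 mm of play.
- tray: Shallow blue plastic tray, fixed, 220 (x) x 360 (y) x 22 (z) mm, walls and floor 4 mm thick, so the housings' undersides are 4 mm above the bench; origin at the centre of its underside. The housings stand about 170 mm apart along its y axis, their long sides roughly along its x axis.
- pallet: Dispensing pallet, fixed: aluminium plate 150 (x) x 120 (y) x 22 (z) mm with one rectangular pocket with a dark floor in the middle; origin at the centre of its underside. Two brass dowels 3 mm high stand on its top 63 mm from the middle along x.
- pallet_pocket (a point): Centre of the pocket's floor, 10 mm above the bench, with the pallet's axes. The pocket is 89 mm along x and 55 mm along y, 12 mm deep, with a 3 mm chamfer at the mouth (mouth 22 mm above the bench). A housing goes in with its long side along x, the connector at either end.
- reader: Upward-looking code reader, fixed: aluminium base plate 120 x 100 x 8 mm, black finned body 72 x 70 mm, on top a round ring light 90 mm across with the lens in its middle; 78 mm high in all; origin at the centre of its underside.
- reader_glass (a point): Centre of the reader's lens glass at the very top of the reader, 78 mm above the bench, z up.
- solvent_bottle: Bystander: white bottle with red cap, 62 mm across, 150 mm high, origin under its centre.
- screw_jar: Bystander: clear jar with blue lid, 54 mm across, 60 mm high, origin under its centre.
- screwdriver: Bystander: screwdriver lying on the bench, origin under its middle.
- tape_roll: Bystander: roll of amber tape lying flat, 84 mm across, 18 mm high, origin under its centre.
- syringe: Bystander: amber dispensing syringe lying on the bench, about 140 mm long along its x axis, 26 mm high, origin under its middle.
- needle_dish: Bystander: white open dish 90 x 70 x 22 mm, origin under its centre.
- port_plug: Bystander: small orange plug, 22 mm across, 13 mm high, in the blue tray between the housings' far ends, origin under its centre.
- caliper: Bystander: digital caliper lying on the bench, 200 mm long along its x axis, 13 mm high, origin under its middle.
Things that resemble listed ones, but are neither listed nor needed, are in the scene too. Leave any brown look-alike of the housing_a alone.

How it is judged:
By the outcome, as a careful person would: the job done as asked, in the order asked, and still so for the second after the job is handed in, while the arm keeps its last pose, push and grip.
It also fails if it takes over 72 s, if anything falls off the work surface, if the arm or the gripper's body presses on something with over 40 N, if the wrist force passes 120 N, or if a joint passes its speed limit or range.

## Working session

There is one attempt and no reset: what is moved stays moved. The work goes in short steps, Python scripts to look and compute and a tool call to move; the robot and the scene stay as the last step left them, time stands still between calls to the robot, and variables do not carry over. Pictures are saved under pics/ and viewed, at most 13 in all, crops included, and the job is handed in when it is done.

Besides the shell and the picture viewer there is one more tool, called after "Emit:" by a JSON object that holds its "method" and its "body", one argument or row to a line. arm_command: Moves the arm, as the interface text tells. Its arguments: {"type":"object","properties":{"moves":{"type":"array"},"newtons":{"type":"number"}},"required":["moves"]}

```bash
mkdir -p pics; ls
cat > h.py <<'E'
import cv2,numpy as np
from rig import robot
from scipy.spatial.transform import Rotation as R
def snap(n,f):
    c=robot.camera(n); cv2.imwrite('pics/'+f,c['frame'][:,:,::-1]); np.savez('pics/'+f+'.npz',K=c['camera_matrix'],P=c['pose']); return c
E
python3 - <<'E'
from h import *
for n in('top','scene'):
    c=snap(n,n+'0.png');print(n,c['camera_matrix'],c['pose'],[k for k in c])
print(robot.get_state())
E
```

```text
pics
top [[446.73338771   0.         316.55478399]
 [  0.         446.73338771 203.64938413]
 [  0.           0.           1.        ]] [[-1.53682148e-02  9.93554884e-01 -1.12305434e-01  3.59711013e-01]
 [-9.99874539e-01 -1.57018908e-02 -2.08719704e-03  1.66220074e-04]
 [-3.83715247e-03  1.12259268e-01  9.93671542e-01  1.54634021e+00]
 [ 0.00000000e+00  0.00000000e+00  0.00000000e+00  1.00000000e+00]] ['frame', 'camera_matrix', 'pose']
scene [[472.73674774   0.         314.7667927 ]
 [  0.         472.73674774 194.09803647]
 [  0.           0.           1.        ]] [[ 0.65814557 -0.4174762   0.62654452  1.56986874]
 [ 0.75259609  0.3880758  -0.53197396 -0.86866862]
 [-0.0210603   0.82165126  0.56960133  1.00968197]
 [ 0.          0.          0.          1.        ]] ['frame', 'camera_matrix', 'pose']
{'t': 0.1, 'joint_positions': array([-1.54680020e+00,  2.59274848e-01,  1.53594186e+00, -1.01357400e-05,
        1.34797962e+00, -2.02788740e-01]), 'joint_vel': array([ 0.00043421, -0.00144786, -0.00403866,  0.00014454, -0.00113123,
        0.00064804]), 'effort': array([ 1.93455853e-03, -4.38213873e+01, -2.84641385e+01,  7.19685713e-02,
        3.62593727e-02, -5.25421865e-05]), 'ee_pos': array([ 0.12367968, -0.53545288,  0.23191102]), 'eef_rot': array([-3.14001985e+00, -3.13303105e-04,  2.26786869e-01]), 'wrist_force': array([-0.59963017, -0.14033756, -0.5141144 ]), 'ft_torque': array([-0.04156441,  0.02539625,  0.00547808]), 'grip_force': 0.0, 'width': 0.0934426935056524}
```

View pics/top0.png

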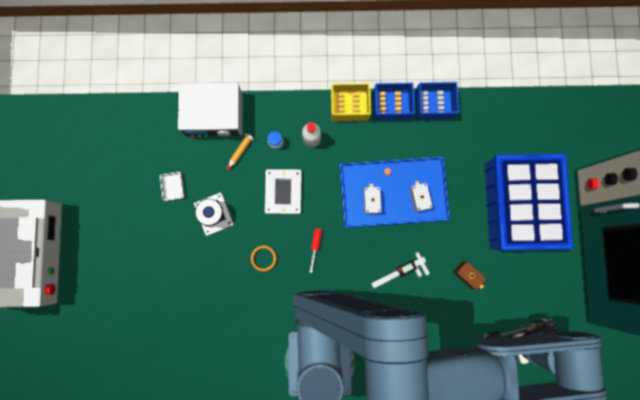

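View pics/scene0.png

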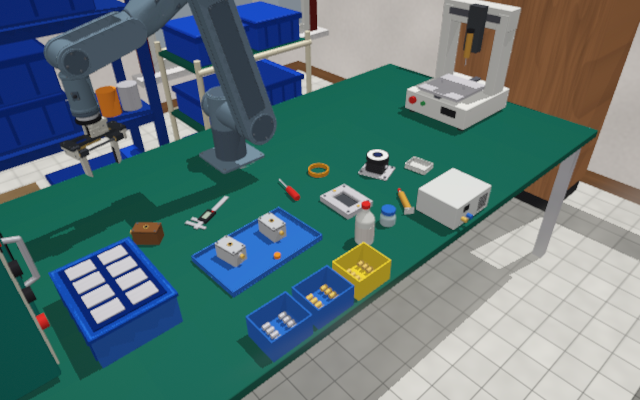

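The top view shows the housings near (373,200) and (421,197), the pallet pocket at (283,191), the reader lens at (208,212), and the bottle at (311,134). I'll enlarge it next.

Run:
```python
import cv2
i=cv2.imread('pics/top0.png')
a=cv2.resize(i[150:245,335:455],None,fx=6,fy=6,interpolation=cv2.INTER_CUBIC)
b=cv2.resize(i[155:245,185:315],None,fx=6,fy=6,interpolation=cv2.INTER_CUBIC)
cv2.imwrite('pics/ca.png',a);cv2.imwrite('pics/cb.png',b)
```

```text
(no output)
```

View pics/ca.png

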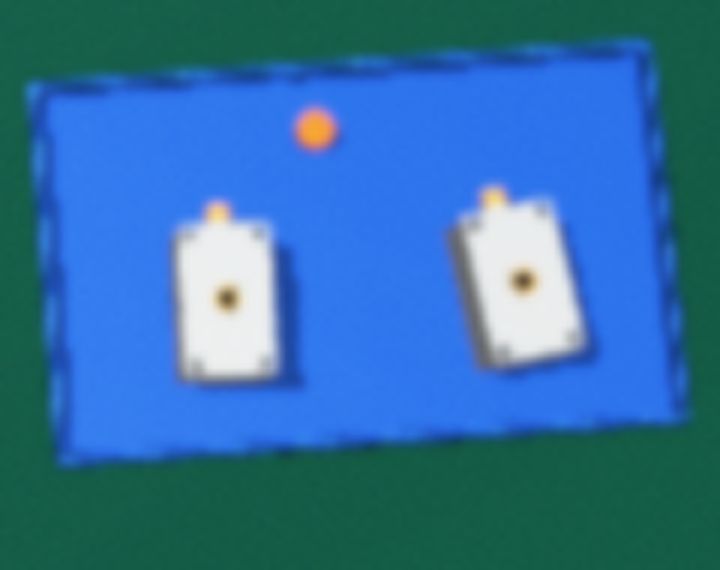

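View pics/cb.png

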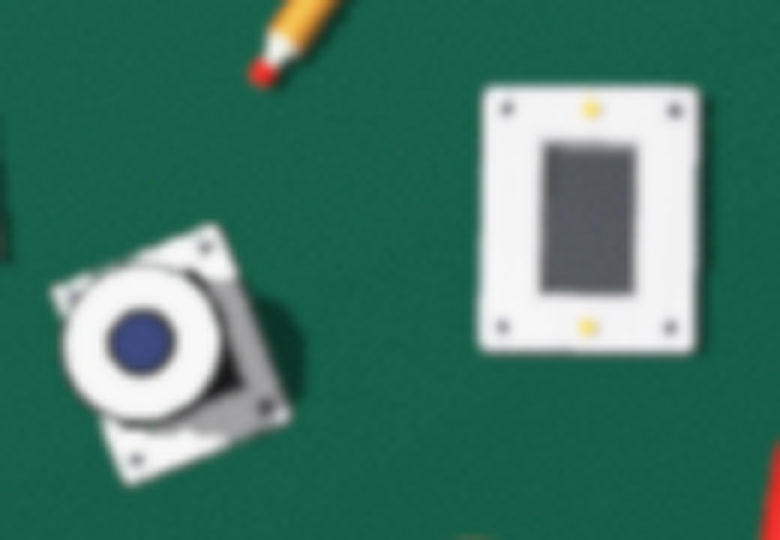

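Left housing lid: crop corners (175,230)-(280,378). Right: (458,215)-(585,348). Both connectors point image-up. Pallet dowels are at (593,109) and (589,327), and the lens is at (142,342).

```bash
cat >> h.py <<'E'
def ray(uv,K,P,z,fish=False):
    d=np.array([(uv[0]-K[0,2])/K[0,0],(uv[1]-K[1,2])/K[1,1]])
    if fish:
        r=np.linalg.norm(d); v=np.array([*(d/max(r,1e-9)*np.sin(r)),np.cos(r)])
    else: v=np.array([*d,1.])
    w=P[:3,:3]@(v*[1,-1,-1]); o=P[:3,3]
    return o+w*(z-o[2])/w[2]
E
cat > m.py <<'E'
from h import *
d=np.load('pics/top0.png.npz')
def f(p,off,z): return ray([(p[0]+.5)/6-.5+off[0],(p[1]+.5)/6-.5+off[1]],d['K'],d['P'],z)
def rect(ps,off,z):
    q=np.array([f(p,off,z)[:2] for p in ps]); a=(q[0]+q[1]-q[2]-q[3])/2
    print(q.mean(0).round(4),'yaw',np.degrees(np.arctan2(a[1],a[0])).round(2),'len',np.linalg.norm(a).round(4),np.linalg.norm(q[1]+q[2]-q[0]-q[3])/2)
A=(335,150);B=(185,155)
rect([(175,230),(270,222),(280,378),(180,382)],A,.058)
rect([(458,215),(550,200),(585,348),(490,368)],A,.058)
rect([(483,87),(700,87),(697,352),(478,352)],B,.022)
rect([(543,143),(637,145),(635,294),(540,293)],B,.016)
a,b=f((593,109),B,.025),f((589,327),B,.025);print('dow',(a+b)/2,np.degrees(np.arctan2(*(a-b)[1::-1])))
print('lens',f((142,342),B,.078))
s=robot.get_state();Rt=R.from_euler('xyz',s['eef_rot']).as_matrix();print(Rt.round(3))
c=snap('wrist','w0.png');print(c['camera_matrix'],c['pose'])
E
python3 m.py
```

```text
[ 0.5371 -0.1838] yaw 1.08 len 0.0868 0.05462717232957255
[ 0.5459 -0.3488] yaw 10.11 len 0.0865 0.0534165239357541
[0.5775 0.1189] yaw -1.25 len 0.1537 0.1252358798953966
[0.5785 0.1198] yaw -1.34 len 0.087 0.054517813140480695
dow [0.57782771 0.11777987 0.025     ] -1.4400971366225352
lens [0.50493948 0.36147832 0.078     ]
[[ 0.974  0.225 -0.   ]
 [ 0.225 -0.974  0.002]
 [ 0.    -0.002 -1.   ]]
[[309.70691629   0.         322.53403529]
 [  0.         309.70691629 198.31216162]
 [  0.           0.           1.        ]] [[ 0.22473071  0.93749936  0.26568979  0.19761868]
 [-0.9744198   0.21662632  0.05982549 -0.51847194]
 [-0.00146904 -0.27233802  0.96220052  0.38326989]
 [ 0.          0.          0.          1.        ]]
```

```bash
cat > go.py <<'E'
import sys
from h import *
# usage: x y z yawdeg -> shares from measured pose
x,y,z,w=map(float,sys.argv[1:5])
s=robot.get_state();Rt=R.from_euler('xyz',s['eef_rot'])
d=Rt.inv().apply(np.array([x,y,z])-s['ee_pos'])
q=(Rt.inv()*R.from_euler('xyz',[np.pi,0,np.radians(w)])).as_rotvec()
print('shift',(d/.5).round(4),'turn',(q/(np.pi/2)).round(4),'rows',np.linalg.norm(d)/.0417,np.degrees(np.linalg.norm(q))/7.16,'F',s['wrist_force'].round(2),'w',round(s['width'],4),'t',s['t'])
E
python3 go.py .546 -.349 .2 10.1
```

```text
shift [ 0.9068 -0.1734  0.0645] turn [-0.0009 -0.0002  0.0322] rows 11.097500086630733 0.4045556697067272 F [ 0.27 -0.12 -0.17] w 0.0929 t 0.15
```

Emit:
{"method": "arm_command", "body": {
  "moves": [
    [[0.9068, -0.1734, 0.0645], [-0.001, 0, 0.0322], 93],
    [[0.9068, -0.1734, 0.0645], [-0.001, 0, 0.0322], 93],
    [[0.9068, -0.1734, 0.0645], [-0.001, 0, 0.0322], 93],
    [[0.9068, -0.1734, 0.0645], [-0.001, 0, 0.0322], 93],
    [[0.9068, -0.1734, 0.0645], [-0.001, 0, 0.0322], 93],
    [[0.9068, -0.1734, 0.0645], [-0.001, 0, 0.0322], 93],
    [[0.9068, -0.1734, 0.0645], [-0.001, 0, 0.0322], 93],
    [[0.9068, -0.1734, 0.0645], [-0.001, 0, 0.0322], 93],
    [[0.9068, -0.1734, 0.0645], [-0.001, 0, 0.0322], 93],
    [[0.9068, -0.1734, 0.0645], [-0.001, 0, 0.0322], 93],
    [[0.9068, -0.1734, 0.0645], [-0.001, 0, 0.0322], 93],
    [[0.9068, -0.1734, 0.0645], [-0.001, 0, 0.0322], 93]
  ]
}}

```text
t: 1.15
ee_pos: [0.5512, -0.3452, 0.199]
eef_rot: [-3.141, -0.002, 0.181]
wrist_force: [-1.3, 0.8, -0.5]
width: 0.093
grip_force: 0.0
```

Emit:
{"method": "arm_command", "body": {
  "moves": [
    [[0, 0, 0], [0, 0, 0], 93],
    [[0, 0, 0], [0, 0, 0], 93],
    [[0, 0, 0], [0, 0, 0], 93]
  ]
}}

```text
t: 1.4
ee_pos: [0.5448, -0.3502, 0.2003]
eef_rot: [3.14, 0.001, 0.175]
wrist_force: [0.2, -0.1, 1.5]
width: 0.093
grip_force: 0.0
```

Run:
```python
from h import *
s=robot.get_state();print(s['ee_pos'],s['eef_rot'],s['wrist_force'])
c=snap('wrist','w1.png')
```

```text
[ 0.54477956 -0.35015777  0.20026865] [3.14023987e+00 8.67833396e-04 1.75233708e-01] [ 0.19746594 -0.08344546  1.51529523]
```

View pics/w1.png

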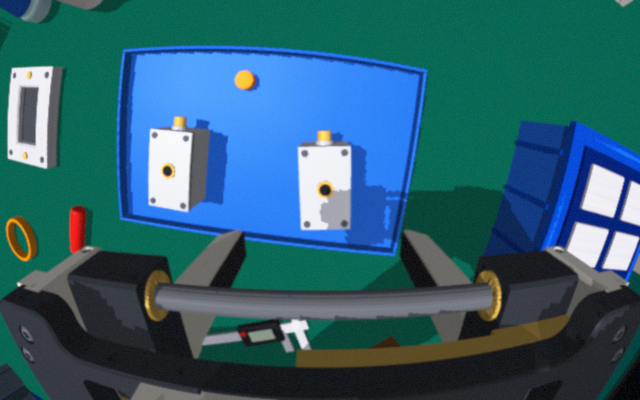

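The wrist view shows the right housing's lid corners at (298,145), (349,145), (352,228), (302,231). The left one's are at about (150,129), (192,128), (188,211), (149,205).

```bash
cat > w.py <<'E'
from h import *
def rect(f,ps,z):
    d=np.load(f+'.npz')
    q=np.array([ray(p,d['K'],d['P'],z,True)[:2] for p in ps]); a=(q[0]+q[1]-q[2]-q[3])/2
    print(q.mean(0).round(4),'yaw',np.degrees(np.arctan2(a[1],a[0])).round(2),'len',np.linalg.norm(a).round(4),np.linalg.norm(q[1]+q[2]-q[0]-q[3])/2)
E
python3 - <<'E'
from w import *
rect('pics/w1.png',[(298,145),(349,145),(352,228),(302,231)],.058)
rect('pics/w1.png',[(150,129),(192,128),(188,211),(149,205)],.058)
E
python3 go.py .545 -.350 .036 10.2
```

```text
[ 0.5476 -0.3525] yaw 12.44 len 0.0858 0.04976600250893842
[ 0.5405 -0.1868] yaw 1.62 len 0.086 0.05001657084118642
shift [ 0.0011 -0.0013  0.3291] turn [ 0.001   0.0003 -0.0023] rows 3.945638882486902 0.031524595545186065 F [-0.53  0.23  0.55] w 0.0928 t 1.45
```

```bash
python3 go.py .547 -.352 .036 11.7
```

```text
shift [0.0043 0.0033 0.3291] turn [ 0.001   0.0004 -0.0189] rows 3.94620213428555 0.23828936717282936 F [-0.53  0.23  0.55] w 0.0928 t 1.45
```

Emit:
{"method": "arm_command", "body": {
  "moves": [
    [[0.0043, 0.0033, 0.07], [0.001, 0, -0.0189], 93],
    [[0.0043, 0.0033, 0.14], [0.001, 0, -0.0189], 93],
    [[0.0043, 0.0033, 0.21], [0.001, 0, -0.0189], 93],
    [[0.0043, 0.0033, 0.26], [0.001, 0, -0.0189], 93],
    [[0.0043, 0.0033, 0.3], [0.001, 0, -0.0189], 93],
    [[0.0043, 0.0033, 0.32], [0.001, 0, -0.0189], 93],
    [[0.0043, 0.0033, 0.3291], [0.001, 0, -0.0189], 93],
    [[0.0043, 0.0033, 0.3291], [0.001, 0, -0.0189], 93],
    [[0.0043, 0.0033, 0.3291], [0.001, 0, -0.0189], 93],
    [[0.0043, 0.0033, 0.3291], [0.001, 0, -0.0189], 60],
    [[0.0043, 0.0033, 0.3291], [0.001, 0, -0.0189], 60],
    [[0.0043, 0.0033, 0.3291], [0.001, 0, -0.0189], 60]
  ],
  "newtons": 10
}}

```text
t: 2.45
ee_pos: [0.5491, -0.3514, 0.0372]
eef_rot: [3.14, -0.001, 0.206]
wrist_force: [0.5, 0.9, 0.4]
width: 0.077
grip_force: 0.0
```

Emit:
{"method": "arm_command", "body": {
  "moves": [
    [[0, 0, 0], [0, 0, 0], 45],
    [[0, 0, 0], [0, 0, 0], 45],
    [[0, 0, 0], [0, 0, 0], 40],
    [[0, 0, 0], [0, 0, 0], 40],
    [[0, 0, 0], [0, 0, 0], 40],
    [[0, 0, 0], [0, 0, 0], 40]
  ],
  "newtons": 10
}}

```text
t: 2.95
ee_pos: [0.5485, -0.351, 0.0359]
eef_rot: [3.142, -0.0, 0.206]
wrist_force: [0.2, 0.8, 1.2]
width: 0.0501
grip_force: 10.0
```

Emit:
{"method": "arm_command", "body": {
  "moves": [
    [[0, 0, 0], [0, 0, 0], 40],
    [[0, 0, 0], [0, 0, 0], 40],
    [[0, 0, 0], [0, 0, 0], 40]
  ],
  "newtons": 35
}}

```text
t: 3.2
ee_pos: [0.5485, -0.351, 0.0359]
eef_rot: [3.141, -0.0, 0.206]
wrist_force: [-0.3, 0.4, 0.5]
width: 0.0498
grip_force: 34.9
```

Emit:
{"method": "arm_command", "body": {
  "moves": [
    [[0, 0, -0.01], [0, 0, 0], 40],
    [[0, 0, -0.03], [0, 0, 0], 40],
    [[0, 0, -0.06], [0, 0, 0], 40],
    [[0, 0, -0.09], [0, 0, 0], 40],
    [[0, 0, -0.11], [0, 0, 0], 40],
    [[0, 0, -0.12], [0, 0, 0], 40],
    [[0, 0, -0.12], [0, 0, 0], 40],
    [[0, 0, -0.12], [0, 0, 0], 40],
    [[0, 0, -0.12], [0, 0, 0], 40]
  ]
}}

```text
t: 3.95
ee_pos: [0.5479, -0.3506, 0.095]
eef_rot: [-3.14, 0.001, 0.206]
wrist_force: [0.1, -0.5, -1.6]
width: 0.0497
grip_force: 35.0
```

```bash
cat > weigh.py <<'E'
from h import *
F=[];T=[]
for i in range(10):
    robot.camera('wrist');s=robot.get_state();F.append(s['wrist_force']);T.append(s['ft_torque'])
print(np.mean(F,0).round(2),np.std(F,0).round(2),np.mean(T,0).round(3),s['t'],s['width'],s['ee_pos'])
E
python3 weigh.py
```

```text
[-0.04 -0.26 -1.78] [0.48 0.3  0.63] [ 0.014 -0.001  0.003] 4.45 0.04974187397558571 [ 0.5484499  -0.35098867  0.09575356]
```

Emit:
{"method": "arm_command", "body": {
  "moves": [
    [[0, 0, 0.03], [0, 0, 0], 40],
    [[0, 0, 0.06], [0, 0, 0], 40],
    [[0, 0, 0.09], [0, 0, 0], 40],
    [[0, 0, 0.11], [0, 0, 0], 40],
    [[0, 0, 0.117], [0, 0, 0], 40],
    [[0, 0, 0.12], [0, 0, 0], 40],
    [[0, 0, 0.12], [0, 0, 0], 40],
    [[0, 0, 0.12], [0, 0, 0], 93],
    [[0, 0, 0.12], [0, 0, 0], 93],
    [[0, 0, 0.12], [0, 0, 0], 93],
    [[0, 0, 0.12], [0, 0, 0], 93],
    [[0, 0, 0.12], [0, 0, 0], 93]
  ]
}}

```text
t: 5.45
ee_pos: [0.5486, -0.3512, 0.0361]
eef_rot: [3.141, -0.0, 0.206]
wrist_force: [-0.7, 1.5, 0.3]
width: 0.0784
grip_force: 0.0
```

Emit:
{"method": "arm_command", "body": {
  "moves": [
    [[0, 0, 0], [0, 0, 0], 93],
    [[0, 0, -0.06], [0, 0, 0], 93],
    [[0, 0, -0.12], [0, 0, 0], 93],
    [[0, 0, -0.2], [0, 0, 0], 93],
    [[0, 0, -0.2], [0, 0, 0], 93],
    [[0, 0, -0.2], [0, 0, 0], 93],
    [[0, 0, -0.2], [0, 0, 0], 93]
  ]
}}

```text
t: 6.03
ee_pos: [0.5483, -0.3508, 0.1359]
eef_rot: [3.141, -0.0, 0.206]
wrist_force: [-0.0, -0.1, -0.2]
width: 0.0932
grip_force: 0.0
```

```bash
python3 weigh.py; python3 go.py .539 -.186 .136 1.4
```

```text
[-0.22  0.1  -0.02] [0.46 0.28 0.5 ] [-0.005 -0.003 -0.001] 6.5333 0.09297626054083329 [ 0.54837026 -0.35090539  0.13543416]
shift [ 0.0491 -0.3267 -0.001 ] turn [-0.0003  0.0002  0.1155] rows 3.960967904749428 1.451823090619314 F [ 0.47  0.4  -0.27] w 0.093 t 6.5333
```

Emit:
{"method": "arm_command", "body": {
  "moves": [
    [[0.0123, -0.0817, 0], [0, 0, 0.03], 93],
    [[0.0246, -0.1634, 0], [0, 0, 0.06], 93],
    [[0.0369, -0.245, 0], [0, 0, 0.09], 93],
    [[0.0491, -0.3, 0], [0, 0, 0.1155], 93],
    [[0.0491, -0.3267, 0], [0, 0, 0.1155], 93],
    [[0.0491, -0.3267, 0], [0, 0, 0.1155], 93],
    [[0.0491, -0.3267, 0.06], [0, 0, 0.1155], 93],
    [[0.0491, -0.3267, 0.12], [0, 0, 0.1155], 93],
    [[0.0491, -0.3267, 0.16], [0, 0, 0.1155], 93],
    [[0.0491, -0.3267, 0.19], [0, 0, 0.1155], 93],
    [[0.0491, -0.3267, 0.1985], [0, 0, 0.1155], 93],
    [[0.0491, -0.3267, 0.1985], [0, 0, 0.1155], 93]
  ]
}}

```text
t: 7.53
ee_pos: [0.5385, -0.1873, 0.0353]
eef_rot: [-3.141, 0.002, 0.024]
wrist_force: [0.8, 0.3, 1.3]
width: 0.0932
grip_force: 0.0
```

Emit:
{"method": "arm_command", "body": {
  "moves": [
    [[0, 0, 0], [0, 0, 0], 60],
    [[0, 0, 0], [0, 0, 0], 60],
    [[0, 0, 0], [0, 0, 0], 45],
    [[0, 0, 0], [0, 0, 0], 45],
    [[0, 0, 0], [0, 0, 0], 45],
    [[0, 0, 0], [0, 0, 0], 40],
    [[0, 0, 0], [0, 0, 0], 40],
    [[0, 0, 0], [0, 0, 0], 40]
  ],
  "newtons": 10
}}

```text
t: 8.2
ee_pos: [0.5392, -0.1861, 0.0369]
eef_rot: [3.141, -0.0, 0.025]
wrist_force: [-0.2, 0.6, 2.0]
width: 0.0499
grip_force: 10.0
```

Emit:
{"method": "arm_command", "body": {
  "moves": [
    [[0, 0, 0], [0, 0, 0], 40],
    [[0, 0, 0], [0, 0, 0], 40],
    [[0, 0, -0.01], [0, 0, 0], 40],
    [[0, 0, -0.03], [0, 0, 0], 40],
    [[0, 0, -0.06], [0, 0, 0], 40],
    [[0, 0, -0.08], [0, 0, 0], 40],
    [[0, 0, -0.09], [0, 0, 0], 40],
    [[0, 0, -0.09], [0, 0, 0], 40],
    [[0, 0, -0.09], [0, 0, 0], 40],
    [[0, 0, -0.09], [0, 0, 0], 40]
  ],
  "newtons": 35
}}

```text
t: 9.03
ee_pos: [0.5386, -0.1858, 0.081]
eef_rot: [-3.141, 0.001, 0.024]
wrist_force: [0.3, -1.1, -4.9]
width: 0.0499
grip_force: 35.0
```

```bash
python3 weigh.py
```

```text
[ 0.23  0.16 -4.38] [0.46 0.35 0.4 ] [ 0.01   0.007 -0.013] 9.5333 0.049489767358997884 [ 0.53904543 -0.18604272  0.08150564]
```

The left housing is heavy (~440 g) and the right one light (~180 g). I'll put the left one back and take the right.

Emit:
{"method": "arm_command", "body": {
  "moves": [
    [[0, 0, 0.03], [0, 0, 0], 40],
    [[0, 0, 0.06], [0, 0, 0], 40],
    [[0, 0, 0.08], [0, 0, 0], 40],
    [[0, 0, 0.087], [0, 0, 0], 40],
    [[0, 0, 0.09], [0, 0, 0], 40],
    [[0, 0, 0.09], [0, 0, 0], 40],
    [[0, 0, 0.09], [0, 0, 0], 93],
    [[0, 0, 0.09], [0, 0, 0], 93],
    [[0, 0, 0.09], [0, 0, 0], 93],
    [[0, 0, 0.09], [0, 0, 0], 93],
    [[0, 0, 0.09], [0, 0, 0], 93],
    [[0, 0, 0.09], [0, 0, 0], 93]
  ]
}}

```text
t: 10.53
ee_pos: [0.5392, -0.1862, 0.0368]
eef_rot: [3.141, -0.0, 0.024]
wrist_force: [-0.2, -0.5, -0.4]
width: 0.0852
grip_force: 0.0
```

Emit:
{"method": "arm_command", "body": {
  "moves": [
    [[0, 0, -0.06], [0, 0, 0], 93],
    [[0, 0, -0.12], [0, 0, 0], 93],
    [[0, 0, -0.2], [0, 0, 0], 93],
    [[0, 0, -0.2], [0, 0, 0], 93],
    [[0, 0, -0.2], [0, 0, 0], 93],
    [[0, 0, -0.2], [0, 0, 0], 93]
  ]
}}

```text
t: 11.03
ee_pos: [0.5389, -0.1859, 0.1365]
eef_rot: [3.142, -0.0, 0.025]
wrist_force: [0.6, -0.3, -0.0]
width: 0.0931
grip_force: 0.0
```

```bash
python3 go.py .5485 -.351 .136 11.8; python3 -c "
from h import *
snap('wrist','w2.png')"
```

```text
shift [0.0112 0.3305 0.0009] turn [ 0.     -0.     -0.1155] rows 3.965128034903892 1.4519261513812918 F [ 0.56 -0.32 -0.04] w 0.0931 t 11.0333
```

View pics/w2.png

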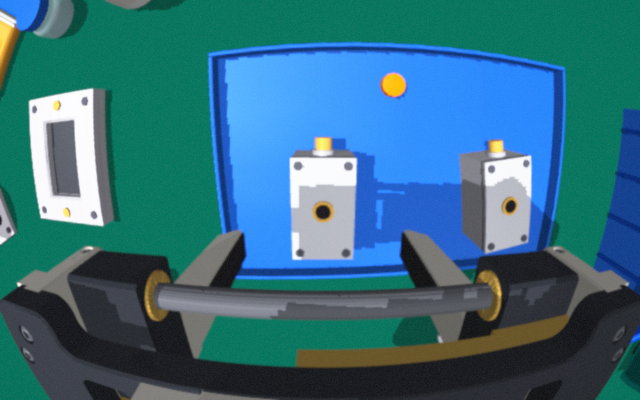

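The heavy housing is upright, with lid corners (290,157), (356,157), (352,259), (291,259). The light one's screws are at (488,168), (527,163), (525,238), (489,246). The dowels are at (56,105) and (67,212).

Run:
```python
from w import *
f='pics/w2.png'
rect(f,[(290,157),(356,157),(352,259),(291,259)],.058)
rect(f,[(488,168),(527,163),(525,238),(489,246)],.0595)
d=np.load(f+'.npz');a,b=[ray(p,d['K'],d['P'],.025,True) for p in((56,105),(67,212))]
print((a+b)/2,np.degrees(np.arctan2(*(a-b)[1::-1])),np.linalg.norm(a-b))
for p in((322,211),(510,206)): print(ray(p,d['K'],d['P'],.058,True))
```

```text
[ 0.5395 -0.1855] yaw 0.57 len 0.0846 0.050088340175171206
[ 0.5476 -0.3497] yaw 11.86 len 0.0721 0.04187194231104991
[0.57861772 0.11415416 0.025     ] -0.42983021926536213 0.12483419128526285
[ 0.53929616 -0.18532282  0.058     ]
[ 0.54654314 -0.35228918  0.058     ]
```

Emit:
{"method": "arm_command", "body": {
  "moves": [
    [[0.0028, 0.0826, 0], [0, 0, -0.03], 93],
    [[0.0056, 0.1652, 0], [0, 0, -0.06], 93],
    [[0.0084, 0.248, 0], [0, 0, -0.09], 93],
    [[0.0112, 0.3, 0], [0, 0, -0.1155], 93],
    [[0.0112, 0.3305, 0], [0, 0, -0.1155], 93],
    [[0.0112, 0.3305, 0], [0, 0, -0.1155], 93],
    [[0.0112, 0.3305, 0.06], [0, 0, -0.1155], 93],
    [[0.0112, 0.3305, 0.12], [0, 0, -0.1155], 93],
    [[0.0112, 0.3305, 0.16], [0, 0, -0.1155], 93],
    [[0.0112, 0.3305, 0.19], [0, 0, -0.1155], 93],
    [[0.0112, 0.3305, 0.2], [0, 0, -0.1155], 93],
    [[0.0112, 0.3305, 0.2], [0, 0, -0.1155], 93]
  ]
}}

```text
t: 12.08
ee_pos: [0.5476, -0.3484, 0.0343]
eef_rot: [-3.137, 0.003, 0.206]
wrist_force: [0.6, 0.3, -0.0]
width: 0.0929
grip_force: 0.0
```

Emit:
{"method": "arm_command", "body": {
  "moves": [
    [[0, 0, 0], [0, 0, 0], 60],
    [[0, 0, 0], [0, 0, 0], 60],
    [[0, 0, 0], [0, 0, 0], 45],
    [[0, 0, 0], [0, 0, 0], 45],
    [[0, 0, 0], [0, 0, 0], 45],
    [[0, 0, 0], [0, 0, 0], 40],
    [[0, 0, 0], [0, 0, 0], 40],
    [[0, 0, 0], [0, 0, 0], 40]
  ],
  "newtons": 10
}}

```text
t: 12.75
ee_pos: [0.5488, -0.3512, 0.0369]
eef_rot: [3.141, -0.0, 0.206]
wrist_force: [-0.4, -0.5, 1.9]
width: 0.0498
grip_force: 10.0
```

Emit:
{"method": "arm_command", "body": {
  "moves": [
    [[0, 0, 0], [0, 0, 0], 40],
    [[0, 0, 0], [0, 0, 0], 40],
    [[0, 0, -0.02], [0, 0, 0], 40],
    [[0, 0, -0.06], [0, 0, 0], 40],
    [[0, 0, -0.12], [0, 0, 0], 40],
    [[0, 0, -0.18], [0, 0, 0], 40],
    [[0, 0, -0.22], [0, 0, 0], 40],
    [[0, 0, -0.24], [0, 0, 0], 40],
    [[0, 0, -0.24], [0, 0, 0], 40],
    [[0, 0, -0.24], [0, 0, 0], 40]
  ],
  "newtons": 30
}}

```text
t: 13.58
ee_pos: [0.5485, -0.3509, 0.1563]
eef_rot: [-3.141, 0.0, 0.206]
wrist_force: [-0.3, 0.2, -2.8]
width: 0.0498
grip_force: 30.0
```

```bash
python3 go.py .56 .0 .18 -1.3
```

```text
shift [ 0.166  -0.6824 -0.0473] turn [-1.000e-04  1.000e-04  1.455e-01] rows 8.439582069986413 1.8292437161389066 F [-0.25  0.22 -2.76] w 0.0498 t 13.5833
```

Emit:
{"method": "arm_command", "body": {
  "moves": [
    [[0.01, -0.04, -0.0473], [0, 0, 0.01], 40],
    [[0.025, -0.1, -0.0473], [0, 0, 0.03], 40],
    [[0.045, -0.18, -0.0473], [0, 0, 0.05], 40],
    [[0.065, -0.26, -0.0473], [0, 0, 0.07], 40],
    [[0.085, -0.34, -0.0473], [0, 0, 0.09], 40],
    [[0.105, -0.42, -0.0473], [0, 0, 0.11], 40],
    [[0.125, -0.5, -0.0473], [0, 0, 0.12], 40],
    [[0.14, -0.58, -0.0473], [0, 0, 0.13], 40],
    [[0.155, -0.64, -0.0473], [0, 0, 0.14], 40],
    [[0.162, -0.67, -0.0473], [0, 0, 0.1455], 40],
    [[0.166, -0.6824, -0.0473], [0, 0, 0.1455], 40],
    [[0.166, -0.6824, -0.0473], [0, 0, 0.1455], 40]
  ]
}}

```text
t: 14.58
ee_pos: [0.5592, 0.0014, 0.1785]
eef_rot: [-3.141, 0.003, -0.02]
wrist_force: [0.2, -0.2, -1.6]
width: 0.0494
grip_force: 30.0
```

Emit:
{"method": "arm_command", "body": {
  "moves": [
    [[0, 0, 0], [0, 0, 0], 40],
    [[0, 0, 0], [0, 0, 0], 40],
    [[0, 0, 0], [0, 0, 0], 40],
    [[0, 0, 0], [0, 0, 0], 40]
  ]
}}

```text
t: 14.92
ee_pos: [0.5602, -0.0015, 0.1801]
eef_rot: [3.141, 0.0, -0.024]
wrist_force: [-0.3, -0.4, -1.2]
width: 0.05
grip_force: 30.0
```

```bash
python3 go.py .578 .1175 .1 -1.3; python3 -c "
from h import *
c=snap('wrist','w3.png')
cv2.imwrite('pics/w3b.png',cv2.resize(c['frame'][40:280,60:380,::-1],None,fx=2.5,fy=2.5,interpolation=cv2.INTER_CUBIC))"
```

```text
shift [ 0.0297 -0.2388  0.1601] turn [ 0.0001  0.0002 -0.0011] rows 3.4653327794907236 0.014252748399292988 F [-0.3  -0.44 -1.21] w 0.05 t 14.9167
```

View pics/w3b.png

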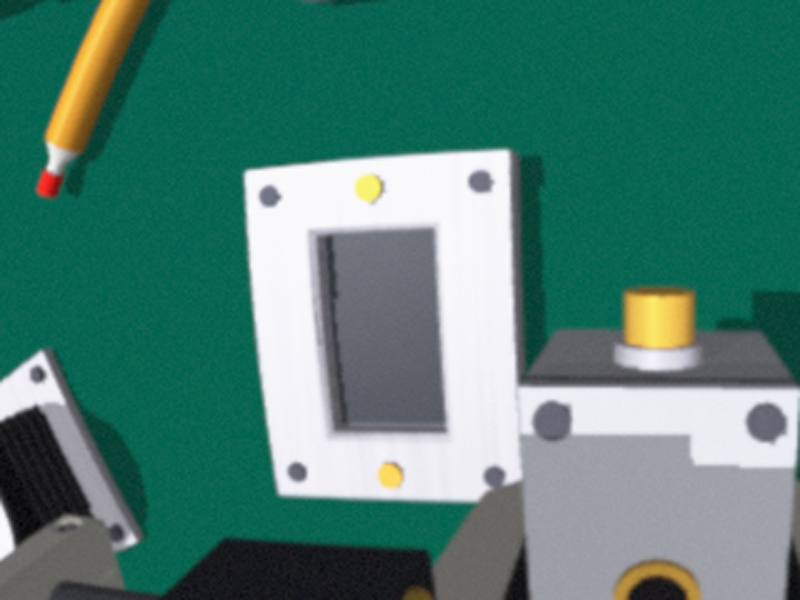

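The held housing's front lid edge runs (520,385)-(797,383). Pallet dowels are at (368,188) and (390,475), and its screws at (269,196), (481,181), (495,476), (297,472).

Run:
```python
from w import *
f='pics/w3.png';d=np.load(f+'.npz')
o=lambda p:((p[0]+.5)/2.5-.5+60,(p[1]+.5)/2.5-.5+40)
rect(f,[o(p) for p in[(269,196),(481,181),(495,476),(297,472)]],.022)
rect(f,[o(p) for p in[(308,231),(438,224),(450,433),(330,436)]],.022)
rect(f,[o(p) for p in[(245,171),(512,151),(520,502),(278,495)]],.022)
g=lambda p,z:ray(o(p),d['K'],d['P'],z,True)
a,b=g((368,188),.025),g((390,475),.025)
print((a+b)/2,np.degrees(np.arctan2(*(a-b)[1::-1])),np.linalg.norm(a-b))
e=[g(p,.202) for p in((520,385),(797,383))];print(e,(e[0]+e[1])/2)
print(robot.get_state()['ee_pos'])
```

```text
[0.5781 0.117 ] yaw -1.39 len 0.1259 0.09629667643199354
[0.5792 0.1167] yaw -0.97 len 0.0905 0.05839113148753763
[0.578  0.1173] yaw -2.02 len 0.1499 0.12015977306143663
[0.57845766 0.11657378 0.025     ] -1.4357733717329222 0.124867603121107
[array([0.60213024, 0.02165096, 0.202     ]), array([ 0.60129698, -0.02675102,  0.202     ])] [ 0.60171361 -0.00255003  0.202     ]
[ 0.56026251 -0.00133318  0.18014858]
```

```bash
python3 go.py .5792 .1178 .075 -1.4
```

```text
shift [ 0.0321 -0.2391  0.2103] turn [0.0001 0.0001 0.0001] rows 3.8374975299788976 0.0015121127156732437 F [ 0.3   0.03 -1.62] w 0.0497 t 14.9667
```

Emit:
{"method": "arm_command", "body": {
  "moves": [
    [[0.005, -0.04, 0], [0, 0, 0], 40],
    [[0.014, -0.1, 0], [0, 0, 0], 40],
    [[0.023, -0.17, 0], [0, 0, 0], 40],
    [[0.03, -0.22, 0], [0, 0, 0], 40],
    [[0.0321, -0.2391, 0.03], [0, 0, 0], 40],
    [[0.0321, -0.2391, 0.08], [0, 0, 0], 40],
    [[0.0321, -0.2391, 0.13], [0, 0, 0], 40],
    [[0.0321, -0.2391, 0.17], [0, 0, 0], 40],
    [[0.0321, -0.2391, 0.2], [0, 0, 0], 40],
    [[0.0321, -0.2391, 0.21], [0, 0, 0], 40],
    [[0.0321, -0.2391, 0.21], [0, 0, 0], 40],
    [[0.0321, -0.2391, 0.21], [0, 0, 0], 40]
  ]
}}

```text
t: 15.97
ee_pos: [0.5795, 0.1186, 0.0758]
eef_rot: [3.142, -0.001, -0.023]
wrist_force: [1.3, -0.0, -1.9]
width: 0.0495
grip_force: 30.0
```

```bash
python3 -c "
from h import *
c=snap('wrist','w4.png')
cv2.imwrite('pics/w4b.png',cv2.resize(c['frame'][60:300,180:460,::-1],None,fx=2.5,fy=2.5,interpolation=cv2.INTER_CUBIC))";python3 go.py .5792 .1178 .058 -1.4
```

```text
shift [-0.0015  0.0019  0.0368] turn [-0.0001 -0.0013  0.0009] rows 0.44237850076144597 0.019268099047935628 F [-0.6  -0.91 -1.59] w 0.0499 t 16.0167
```

View pics/w4b.png

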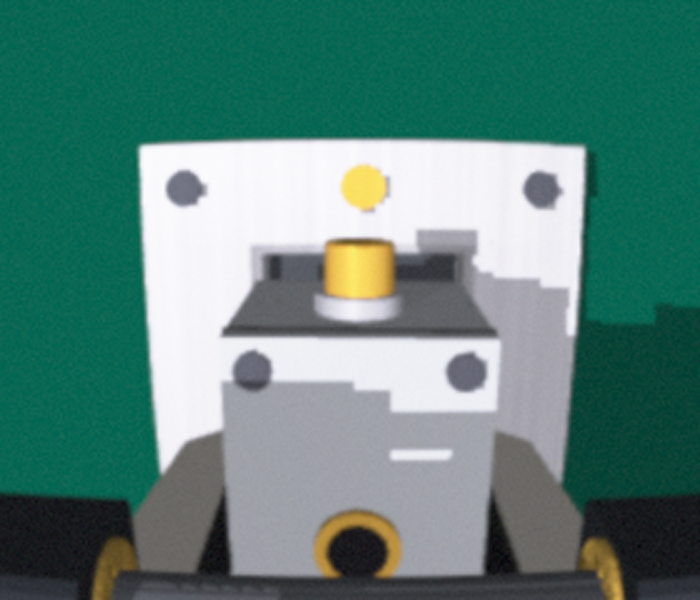

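The housing sits nearly centred over the pocket: the pocket edges give centre x≈363 in the crop against ≈360 for the housing. A shift of about 0.7 mm toward −y is enough. Descending now.

Emit:
{"method": "arm_command", "body": {
  "moves": [
    [[-0.001, 0.003, 0.01], [0, 0, 0], 40],
    [[-0.001, 0.003, 0.02], [0, 0, 0], 40],
    [[-0.001, 0.003, 0.03], [0, 0, 0], 40],
    [[-0.001, 0.003, 0.037], [0, 0, 0], 40],
    [[-0.001, 0.003, 0.042], [0, 0, 0], 40],
    [[-0.001, 0.003, 0.042], [0, 0, 0], 40]
  ]
}}

```text
t: 16.52
ee_pos: [0.5779, 0.1175, 0.0535]
eef_rot: [3.142, 0.001, -0.023]
wrist_force: [-0.4, 0.3, -1.5]
width: 0.0501
grip_force: 30.0
```

Emit:
{"method": "arm_command", "body": {
  "moves": [
    [[0, 0, 0.004], [0, 0, 0], 40],
    [[0, 0, 0.008], [0, 0, 0], 40],
    [[0, 0, 0.012], [0, 0, 0], 40],
    [[0, 0, 0.012], [0, 0, 0], 40]
  ]
}}

```text
t: 16.85
ee_pos: [0.5782, 0.1175, 0.0478]
eef_rot: [3.142, 0.001, -0.023]
wrist_force: [0.1, -0.7, -1.3]
width: 0.05
grip_force: 30.0
```

Emit:
{"method": "arm_command", "body": {
  "moves": [
    [[0.001, 0, 0.003], [0, 0, 0], 40],
    [[0.001, 0, 0.006], [0, 0, 0], 40],
    [[0.001, 0, 0.008], [0, 0, 0], 40],
    [[0.001, 0, 0.009], [0, 0, 0], 40],
    [[0.001, 0, 0.009], [0, 0, 0], 40]
  ]
}}

```text
t: 17.27
ee_pos: [0.5788, 0.1175, 0.0436]
eef_rot: [3.142, 0.0, -0.023]
wrist_force: [-0.5, -0.0, -1.8]
width: 0.0499
grip_force: 30.0
```

Emit:
{"method": "arm_command", "body": {
  "moves": [
    [[0, 0, 0.001], [0, 0, 0], 40],
    [[0, 0, 0.002], [0, 0, 0], 40],
    [[0, 0, 0.002], [0, 0, 0], 40]
  ]
}}

```text
t: 17.52
ee_pos: [0.579, 0.1175, 0.0429]
eef_rot: [-3.142, -0.0, -0.023]
wrist_force: [-0.5, 0.1, -1.2]
width: 0.05
grip_force: 30.0
```

Emit:
{"method": "arm_command", "body": {
  "moves": [
    [[0, 0, 0.001], [0, 0, 0], 40],
    [[0, 0, 0.002], [0, 0, 0], 40],
    [[0, 0, 0.002], [0, 0, 0], 40]
  ]
}}

```text
t: 17.77
ee_pos: [0.579, 0.1175, 0.0429]
eef_rot: [3.142, -0.001, -0.023]
wrist_force: [-3.1, 0.0, 6.3]
width: 0.0498
grip_force: 30.0
```

Contact with the floor at the expected height. Releasing gently, then backing off.

Emit:
{"method": "arm_command", "body": {
  "moves": [
    [[0, 0, -0.001], [0, 0, 0], 54],
    [[0, 0, -0.001], [0, 0, 0], 60],
    [[0, 0, -0.001], [0, 0, 0], 85],
    [[0, 0, -0.001], [0, 0, 0], 85],
    [[0, 0, -0.001], [0, 0, 0], 85],
    [[0, 0, -0.001], [0, 0, 0], 85]
  ]
}}

```text
t: 18.27
ee_pos: [0.5789, 0.1175, 0.0421]
eef_rot: [-3.142, 0.0, -0.023]
wrist_force: [-0.2, -0.5, -0.3]
width: 0.0818
grip_force: 0.0
```

Emit:
{"method": "arm_command", "body": {
  "moves": [
    [[0, 0, -0.02], [0, 0, 0], 93],
    [[0, 0, -0.06], [0, 0, 0], 93],
    [[0, 0, -0.12], [0, 0, 0], 93],
    [[0, 0, -0.18], [0, 0, 0], 93],
    [[0, 0, -0.22], [0, 0, 0], 93],
    [[0, 0, -0.22], [0, 0, 0], 93],
    [[0, 0, -0.22], [0, 0, 0], 93],
    [[0, 0, -0.22], [0, 0, 0], 93]
  ]
}}

```text
t: 18.93
ee_pos: [0.5783, 0.1175, 0.1518]
eef_rot: [3.142, 0.001, -0.023]
wrist_force: [-0.6, -0.2, -0.4]
width: 0.093
grip_force: 0.0
```

```bash
python3 -c "
from h import *
c=snap('wrist','w5.png')";python3 go.py .5392 -.186 .15 1.4
```

```text
shift [-0.0638  0.6086  0.0025] turn [-0.      0.0014 -0.03  ] rows 7.336922134206453 0.37721185765876775 F [ 0.3  -0.36  0.14] w 0.093 t 18.9833
```

View pics/w5.png

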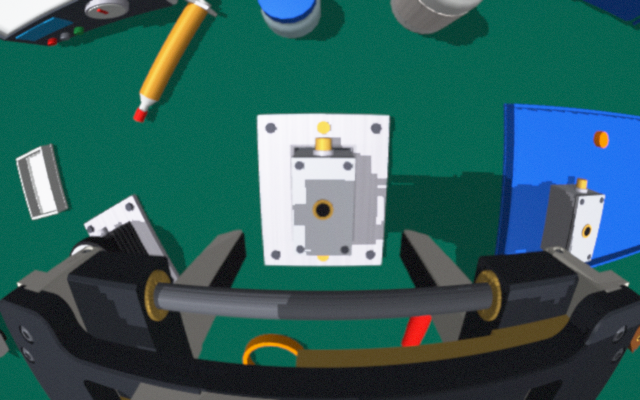

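The light housing is upright in the pocket (lid about (290,157)-(353,256)). Its height at contact matched fully seated. Next I'll fetch the heavy one.

Emit:
{"method": "arm_command", "body": {
  "moves": [
    [[-0.004, 0.04, 0], [0, 0, -0.002], 93],
    [[-0.012, 0.12, 0], [0, 0, -0.006], 93],
    [[-0.02, 0.2, 0], [0, 0, -0.01], 93],
    [[-0.028, 0.28, 0], [0, 0, -0.014], 93],
    [[-0.036, 0.36, 0], [0, 0, -0.018], 93],
    [[-0.044, 0.44, 0], [0, 0, -0.022], 93],
    [[-0.052, 0.52, 0], [0, 0, -0.026], 93],
    [[-0.06, 0.58, 0], [0, 0, -0.03], 93],
    [[-0.0638, 0.6086, 0.0025], [0, 0, -0.03], 93],
    [[-0.0638, 0.6086, 0.0025], [0, 0, -0.03], 93],
    [[-0.0638, 0.6086, 0.0025], [0, 0, -0.03], 93],
    [[-0.0638, 0.6086, 0.0025], [0, 0, -0.03], 93]
  ]
}}

```text
t: 19.98
ee_pos: [0.5399, -0.1845, 0.1502]
eef_rot: [-3.14, 0.001, 0.025]
wrist_force: [0.6, 0.6, -0.4]
width: 0.0932
grip_force: 0.0
```

```bash
python3 go.py .5392 -.186 .0368 1.4
```

```text
shift [-0.0011  0.0035  0.2268] turn [-0.0011  0.0009  0.0003] rows 2.719352316368306 0.01816502228000622 F [ 0.55  0.59 -0.44] w 0.0932 t 19.9833
```

Emit:
{"method": "arm_command", "body": {
  "moves": [
    [[0, 0.001, 0.03], [0, 0, 0], 93],
    [[0, 0.001, 0.08], [0, 0, 0], 93],
    [[0, 0.001, 0.13], [0, 0, 0], 93],
    [[0, 0.001, 0.18], [0, 0, 0], 93],
    [[0, 0.001, 0.21], [0, 0, 0], 93],
    [[0, 0.001, 0.2265], [0, 0, 0], 93],
    [[0, 0.001, 0.2265], [0, 0, 0], 93],
    [[0, 0.001, 0.2265], [0, 0, 0], 93],
    [[0, 0.001, 0.2265], [0, 0, 0], 60],
    [[0, 0.001, 0.2265], [0, 0, 0], 60],
    [[0, 0.001, 0.2265], [0, 0, 0], 60],
    [[0, 0.001, 0.2265], [0, 0, 0], 60]
  ],
  "newtons": 10
}}

```text
t: 20.98
ee_pos: [0.5407, -0.1868, 0.0386]
eef_rot: [3.141, -0.001, 0.024]
wrist_force: [-1.0, 0.4, 0.1]
width: 0.0711
grip_force: 0.0
```

Emit:
{"method": "arm_command", "body": {
  "moves": [
    [[0, 0, 0], [0, 0, 0], 45],
    [[0, 0, 0], [0, 0, 0], 45],
    [[0, 0, 0], [0, 0, 0], 45],
    [[0, 0, 0], [0, 0, 0], 40],
    [[0, 0, 0], [0, 0, 0], 40],
    [[0, 0, 0], [0, 0, 0], 40]
  ]
}}

```text
t: 21.48
ee_pos: [0.5401, -0.1864, 0.0379]
eef_rot: [-3.141, 0.0, 0.024]
wrist_force: [-0.5, 0.8, 2.6]
width: 0.0501
grip_force: 10.0
```

Emit:
{"method": "arm_command", "body": {
  "moves": [
    [[0, 0, 0], [0, 0, 0], 40],
    [[0, 0, 0], [0, 0, 0], 40],
    [[0, 0, -0.02], [0, 0, 0], 40],
    [[0, 0, -0.06], [0, 0, 0], 40],
    [[0, 0, -0.12], [0, 0, 0], 40],
    [[0, 0, -0.18], [0, 0, 0], 40],
    [[0, 0, -0.24], [0, 0, 0], 40],
    [[0, 0, -0.3], [0, 0, 0], 40],
    [[0, 0, -0.33], [0, 0, 0], 40],
    [[0, 0, -0.34], [0, 0, 0], 40],
    [[0, 0, -0.34], [0, 0, 0], 40],
    [[0, 0, -0.34], [0, 0, 0], 40]
  ],
  "newtons": 40
}}

```text
t: 22.48
ee_pos: [0.5394, -0.1861, 0.2065]
eef_rot: [-3.14, 0.002, 0.024]
wrist_force: [0.5, 0.6, -4.7]
width: 0.0497
grip_force: 40.0
```

```bash
python3 go.py .54 .23 .206 0
```

```text
shift [ 0.0216 -0.832   0.0019] turn [-0.0007  0.0012  0.0156] rows 9.97881533105179 0.19639055106663378 F [ 0.46  0.63 -4.71] w 0.0497 t 22.4833
```

Emit:
{"method": "arm_command", "body": {
  "moves": [
    [[0.001, -0.03, 0], [0, 0, 0], 40],
    [[0.003, -0.1, 0], [0, 0, 0.002], 40],
    [[0.005, -0.18, 0], [0, 0, 0.004], 40],
    [[0.007, -0.26, 0], [0, 0, 0.006], 40],
    [[0.009, -0.34, 0], [0, 0, 0.008], 40],
    [[0.011, -0.42, 0], [0, 0, 0.01], 40],
    [[0.013, -0.5, 0], [0, 0, 0.012], 40],
    [[0.015, -0.58, 0], [0, 0, 0.014], 40],
    [[0.017, -0.66, 0], [0, 0, 0.0156], 40],
    [[0.019, -0.74, 0], [0, 0, 0.0156], 40],
    [[0.021, -0.8, 0], [0, 0, 0.0156], 40],
    [[0.0216, -0.832, 0], [0, 0, 0.0156], 40]
  ]
}}

```text
t: 23.48
ee_pos: [0.5385, 0.234, 0.2055]
eef_rot: [-3.141, 0.004, 0.003]
wrist_force: [0.4, -0.4, -3.5]
width: 0.0498
grip_force: 40.0
```

Emit:
{"method": "arm_command", "body": {
  "moves": [
    [[0, 0, 0], [0, 0, 0], 40],
    [[0, 0, 0], [0, 0, 0], 40],
    [[0, 0, 0], [0, 0, 0], 40],
    [[0, 0, 0], [0, 0, 0], 40]
  ]
}}

```text
t: 23.82
ee_pos: [0.5403, 0.2286, 0.2069]
eef_rot: [3.141, 0.002, -0.001]
wrist_force: [0.2, -0.7, -4.4]
width: 0.0498
grip_force: 40.0
```

```bash
python3 -c "
from h import *
c=snap('wrist','w6.png')
cv2.imwrite('pics/w6b.png',cv2.resize(c['frame'][80:320,60:380,::-1],None,fx=2.5,fy=2.5,interpolation=cv2.INTER_CUBIC))"; python3 go.py .505 .3605 .185 0
```

```text
shift [-0.0716 -0.2639  0.0444] turn [ 0.0003  0.0006 -0.0009] rows 3.321447420151177 0.01476346818973527 F [ 0.17 -0.67 -4.14] w 0.0496 t 23.8667
```

View pics/w6b.png

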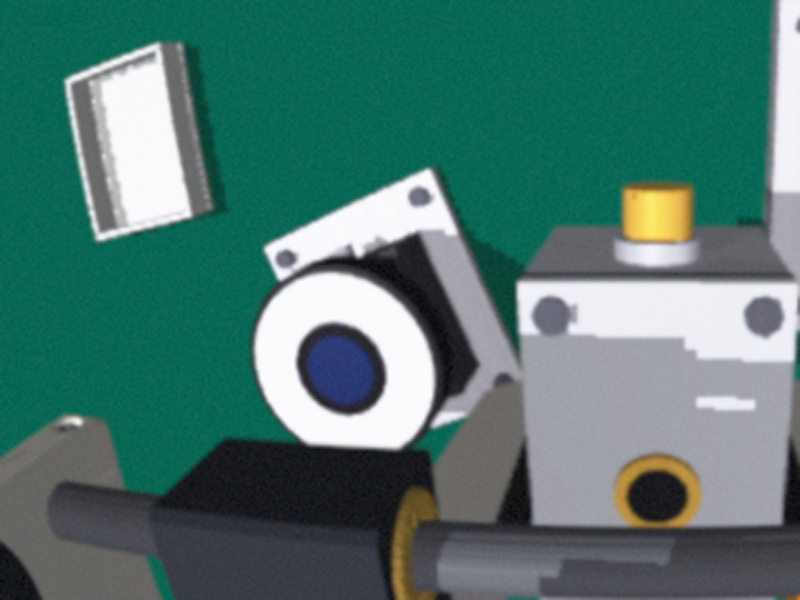

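The lens centre is at crop (342,369), and the held lid's front edge runs (518,280)-(795,282).

Run:
```python
from w import *
d=np.load('pics/w6.png.npz')
o=lambda p:((p[0]+.5)/2.5-.5+60,(p[1]+.5)/2.5-.5+80)
g=lambda p,z:ray(o(p),d['K'],d['P'],z,True)
print(g((342,369),.078)); e=[g(p,.227) for p in((518,280),(795,282))];print(sum(e)/2,np.linalg.norm(e[0]-e[1]),g((655,492),.2275))
print(robot.get_state()['ee_pos'])
```

```text
[0.50580683 0.35827154 0.078     ]
[0.58194396 0.22888419 0.227     ] 0.04902120611071874 [0.53990894 0.22924617 0.2275    ]
[0.54062295 0.22851476 0.20723416]
```

```bash
python3 go.py .506 .3598 .162 0
```

```text
shift [-0.0695 -0.2625  0.0904] turn [ 0.0003  0.0006 -0.0009] rows 3.431913010972762 0.01476346818973527 F [ 0.17 -0.67 -4.14] w 0.0496 t 23.8667
```

Emit:
{"method": "arm_command", "body": {
  "moves": [
    [[-0.008, -0.03, 0], [0, 0, 0], 40],
    [[-0.02, -0.08, 0], [0, 0, 0], 40],
    [[-0.04, -0.15, 0], [0, 0, 0], 40],
    [[-0.06, -0.22, 0], [0, 0, 0], 40],
    [[-0.067, -0.25, 0.01], [0, 0, 0], 40],
    [[-0.0695, -0.2625, 0.03], [0, 0, 0], 40],
    [[-0.0695, -0.2625, 0.05], [0, 0, 0], 40],
    [[-0.0695, -0.2625, 0.07], [0, 0, 0], 40],
    [[-0.0695, -0.2625, 0.085], [0, 0, 0], 40],
    [[-0.0695, -0.2625, 0.0904], [0, 0, 0], 40],
    [[-0.0695, -0.2625, 0.0904], [0, 0, 0], 40],
    [[-0.0695, -0.2625, 0.0904], [0, 0, 0], 40]
  ]
}}

```text
t: 24.87
ee_pos: [0.5066, 0.36, 0.1625]
eef_rot: [3.141, 0.0, -0.001]
wrist_force: [1.2, 0.6, -3.7]
width: 0.0498
grip_force: 40.0
```

Emit:
{"method": "arm_command", "body": {
  "moves": [
    [[0, 0, 0], [0, 0, 0], 40],
    [[0, 0, 0], [0, 0, 0], 40],
    [[0, 0, 0], [0, 0, 0], 40],
    [[0, 0, 0], [0, 0, 0], 40],
    [[0, 0, 0], [0, 0, 0], 40],
    [[0, 0, 0], [0, 0, 0], 40]
  ]
}}

```text
t: 25.37
ee_pos: [0.506, 0.361, 0.1627]
eef_rot: [-3.141, -0.0, 0.0]
wrist_force: [-0.3, 0.4, -4.2]
width: 0.0497
grip_force: 40.0
```

```bash
python3 go.py .506 .3598 .162 0; python3 -c "
from h import *
c=snap('scene','s1.png')
cv2.imwrite('pics/s1b.png',cv2.resize(c['frame'][70:270,240:500,::-1],None,fx=3,fy=3,interpolation=cv2.INTER_CUBIC))"
```

```text
shift [-0.      0.0023  0.0015] turn [-0.0001 -0.0002  0.0001] rows 0.033121722673573904 0.002395910688028889 F [-0.33  0.42 -4.18] w 0.0497 t 25.3667
```

View pics/s1b.png

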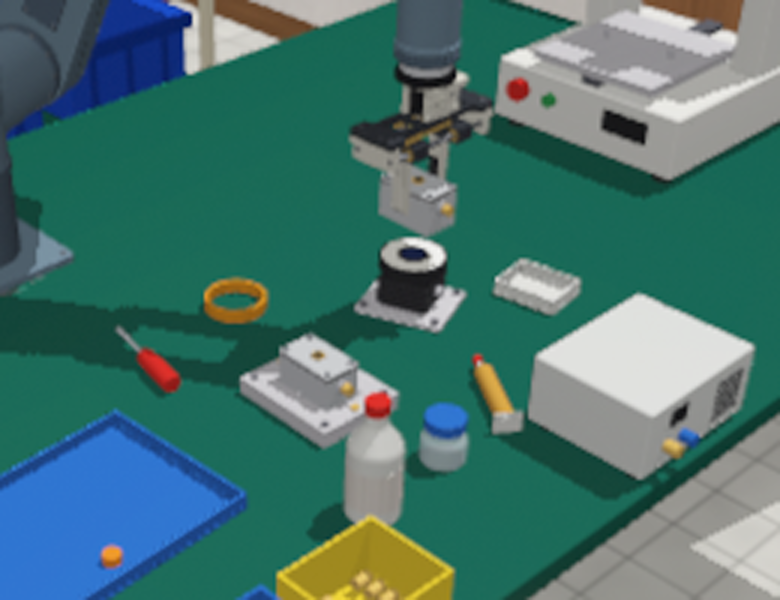

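The picture shows the light housing seated level in the pallet, crop (318,365), and the heavy one level above the reader lens, (415,200) over (412,255). I'll make one small trim, let it settle and hand in.

Emit:
{"method": "arm_command", "body": {
  "moves": [
    [[0, 0.0015, 0.001], [0, 0, 0], 40],
    [[0, 0.0015, 0.001], [0, 0, 0], 40],
    [[0, 0.0015, 0.001], [0, 0, 0], 40],
    [[0, 0.0015, 0.001], [0, 0, 0], 40],
    [[0, 0.0015, 0.001], [0, 0, 0], 40],
    [[0, 0.0015, 0.001], [0, 0, 0], 40],
    [[0, 0.0015, 0.001], [0, 0, 0], 40],
    [[0, 0.0015, 0.001], [0, 0, 0], 40]
  ]
}}

```text
t: 26.08
ee_pos: [0.506, 0.3601, 0.1621]
eef_rot: [-3.142, -0.0, -0.0]
wrist_force: [-0.1, -0.0, -4.4]
width: 0.0497
grip_force: 40.0
```

```bash
python3 -c "
from h import *
print(robot.get_state()['ee_pos'],robot.close_job())"
```

```text
the job is handed in; nothing more can be done
[0.50603993 0.36014788 0.16209252] None
```

I set the lighter housing (about 180 g) in the pallet pocket and released it, and the job ended at 26 s with the heavier one (about 440 g) held level over the reader, its underside about 50 mm above the glass; no verdict came back when I handed it in.

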